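Read the cat's tracker on its sloping dock

ROBOT

A 6-joint arm with a two-finger parallel gripper is mounted at the origin on the work surface. World frame = base frame: x ahead of the robot, y to its left, z up, the work surface at z = 0. Lengths are in m, angles in rad, forces in N, time in s.
With the tool pointing down it reaches from about 0.275 to 0.725 m from the base axis. Payload 15.9 kg.
Tool frame: the origin (TCP) lies on the centre line of the jaws, within the pads' length; the fingertips stand 25 mm ahead of it and the grasp point (between the pads) lies 6 mm ahead of it; z points along the fingers, y is the line along which they close (so a half turn about z gives the same grasp; the last joint's range is limited). The gripper opens to 85 mm and grips with 20 to 120 N. Pads are 22 mm wide; open, the fingers measure 114 mm over their backs; the gripper's body (76 mm by 85 mm) begins 54 mm behind the grasp point. The pads swing forward as they close: fully open they stand 13 mm farther back than shut.
Start: joints at [1.154, 0.213, -0.034, 1.323, 0, 1.571], TCP at [0.202, 0.457, 0.256] pointing down, gripper open.
Joint ranges: [-2.98, 2.98], [-0.74, 1.72], [-1.14, 1.35], [-2.1, 2.04], [-1.57, 1.44], [-3.14, 3.14]. Speed limits (rad/s): [1.89, 1.89, 2.39, 2.57, 3.14, 3.14].

INTERFACE

Orientations are given as a unit quaternion [w, x, y, z].
In Python, from cell import robot gives the robot as it stands. The module is installed in compiled form; this text tells all that it offers.
- The arm moves only by the shell command python3 -m creep 'ROWS'. ROWS is JSON, a list that holds one entry, the list of rows, each a list of 7 numbers: the shift along the tool's x, y, z in cm, then the turn, a rotation vector about the tool's x, y, z in rad, then the opening, from 0 (shut) to 1 (fully open). A call has 1 to 8 rows; each row shifts and turns the commanded pose from where the row before left it, along the tool's axes as they then stand; what a row does not reach is not made up. A row lasts 1/10 s, in which the tool goes at most 50 mm and 8.59 degrees, less where a joint would pass 70% of its speed; a pose out of reach is approached as far as the arm can. A call with a gripper value outside its range is refused whole. The fingers move at their own pace and stop on an object; the grip force is fixed at half the most. Time passes only in rows, so rows that do not move let the fingers close. It gives the time, the measured TCP pose, the force, the opening and the grip force at its end, in the units of the state.
- robot.read_state(): the state, without advancing time (a new reading comes with each control period).
- robot.get_image(name): name is "scene" or "side" or "wrist"; returns a dict with "frame" (480x640x3 uint8, red, green, blue), "fx", "fy", "cx", "cy" (pixels), "position" and "rotation" of the camera in the world. Camera axes: x right, y down, z forward; pixel columns grow to the right and rows downward; lengths in m; the calibration is good to about 2 mm. A picture is of the moment at which its call begins. There is no depth.
- robot.hand_in(): hands the job in; it is judged then, once.
Trained networks look in a picture, given as the dict that the camera call returned (one of the last four; its "shot" number tells which), for a name from the list of things; names that differ only in an ending like _2 or _b are one class to them, and where a whole thing is asked for, a point or a joint stands for the part that bears it (a point fixed in the world has none). Each returns a list of dicts, best first, with "conf" (0 to 1); they miss things now and then, are a little off and sometimes report something else, mostly with a low value. They report only what shows in the picture. A call takes as long as a camera call.
- robot.outline_of(picture, name): "region" (480x640 bool, what is visible of it) and "rect" ([left, top, right, bottom] in pixels, round what is visible of it).
The state is a dict: "time": time; "joints": joint angles; "qvel": joint speeds; "effort": joint torques, N m; "tcp_pos": TCP position; "tcp_rot": TCP orientation; "contact_force": force on the tool from outside, world axes, zero at the start; "moment": the same for the moment, N m; "finger_gap": opening from 0.0 (shut) to 1.0 (fully open); "grip_force": force on a finger pad.
Only numpy, scipy, OpenCV 4.12 (cv2) and the standard library are available. Lean on these libraries where they do the work, as an engineer would, in place of code of your own. Each camera call takes 0.05 s, during which the arm holds its last target. There are 200 camera calls.

TASK

Take the hand-held reader off its rest and press its sprung nose squarely onto the middle of the round tracker (not the square one), gently, with about 4 N so that the nose is about half way in, and hold it steady like that for at least a second. Then lay the reader back on its rest as it lay before, without dropping it, and leave the square tracker, its dock and the other things on the table alone.

Things in the scene. Friction and masses are not known exactly. Their poses are not given: they have to be found in the camera images.
- reader: Hand-held reader, about 200 g: white bar handle, 150 long (x) x 26 wide (y) x 28 high (z); from its underside, at x = +40, hangs a nose: black sleeve 22 across, 30 long, then a round-ended steel pin, 14 across, ending 55 below the underside. Origin: centre of the handle's underside; x to the nose end, z away from the nose. On the rest its sides are free to grip from x = -40 to +50.
- nose_tip (a point): End of the reader's nose when not pressed in, (40, 0, -55) mm in the reader's frame; fixed to the handle, axes as the reader's. The pin slides into the sleeve along z on a spring: starts to give at 1 N, then 0.7 N per mm, half way in (4 mm) at about 4 N, stop at 8 mm, 6.6 N. A push over 15 N is too hard.
- rest: Fixed grey rest: foot 170 x 80 x 12, two saddles at x = -55 and +64, each 12 thick; saddle floor 76 above the table, 33 wide between flared cheeks, 46 wide at their tops, 94 up. The reader lies over both, origin within 5 mm of (0, 0, 76), axes along the rest's, nose between the saddles, 9 clear of the foot. Origin: centre of the underside; z up.
- dock_round: Fixed white plastic charging dock for a pet tracker, foot 110 x 84 x 14, about 110 high; its sloping top plate holds a ROUND tracker disc, 32 across, of plain grey plastic with a thin black border. Origin: centre of the underside, on the table; z up; the slope faces its -x. The one to read. It and the other dock may stand in each other's places.
- face_round: Sloping plate of that dock, 80 (x, up the slope) x 76 (y). Origin: middle of its surface, 85 above the table, at the round tracker; z: outward normal, 35 degrees from vertical, leaning to the dock's -x. The tracker's flat top stands out 2 to 18 mm along z on a stiff stem (holds to 40 N): how far differs each time and is not reported, so feel for it.
- dock_square: Fixed white plastic charging dock for a pet tracker, foot 110 x 84 x 14, about 110 high; its sloping top plate holds a SQUARE tracker, 30 x 30, of the same grey plastic; its top stands out by the same 2 to 18 mm. Origin: centre of the underside, on the table; z up; the slope faces its -x. Not to be touched.
- pen: Bystander, loose: steel pen, 110 x 11, lying. Origin: centre of its underside.
- keys: Bystander, loose: car key fob with three keys, about 90 x 34 x 12, lying. Origin: centre of its underside.
- bowl: Bystander, loose: cat's feeding bowl, 178 across, 52 high. Origin: centre of its underside.
- mug: Bystander, loose: mug, 80 across, 92 high. Origin: centre of its underside.
- tin: Bystander, loose: food tin, 74 across, 60 high. Origin: centre of its underside.
- sunglasses: Bystander, loose: sunglasses standing on their rims, 140 wide, 130 deep, 40 high; origin on the table under the bridge. 
- remote: Bystander, loose: remote control, 160 x 45 x 18, lying. Origin: centre of its underside.

How it is judged:
On the way:
1. the held reader's nose presses squarely on the middle of the round tracker with 2.5 to 6 N, kept steady for 0.9 s (contact force between reader and dock_round between 2.5 and 6 N and angle between the z axis of reader and the z axis of face_round, either way round below 0.17 rad and linear speed of reader below 0.03 m/s and contact force between the fingers and reader above 1 N and x of nose_tip in the frame of face_round between -0.008 and 0.008 m and y of nose_tip in the frame of face_round between -0.008 and 0.008 m), for 0.9 s.
At the end, for the whole second after the job is handed in: The reader lies still and level on both saddles of its rest, nose hanging at the end where it hung at the start: within 15 mm along the rest, 8 mm across it, 72 to 81 mm high, within about 7 degrees in heading and 4.5 in tilt (x of reader in the frame of rest between -0.015 and 0.015 m and y of reader in the frame of rest between -0.008 and 0.008 m and z of reader in the frame of rest between 0.072 and 0.081 m and angle between reader's own z axis and vertical below 0.08 rad and angle between the x axis of reader and the x axis of rest, either way round below 0.12 rad and x of nose_tip in the frame of rest above 0.01 m and linear speed of reader below 0.02 m/s); the robot touches nothing.
It fails at once if the reader is pushed hard against the round tracker or its dock (over 15 N) (contact force between reader and dock_round above 15 N).
It fails at once if the square tracker or its dock is touched with the reader or the robot (contact force between any of reader, the arm, the fingers and dock_square above 1 N).
It fails at once if the reader is dropped or thrown (moves faster than 0.5 m/s, out of the fingers) (linear speed of reader above 0.5 m/s and contact force between the fingers and reader below 0.2 N).
It fails at once if one of the other things is moved by more than 30 mm (distance of any of pen, keys, bowl, mug, tin, sunglasses, remote from where it was at the start of the episode above 0.03 m).
It also fails if it takes over 70 s, if anything falls off the work surface, if the arm or the gripper's body presses on something with over 40 N, if the wrist force passes 120 N, or if a joint passes its speed limit or range.

## Working session

There is one attempt and no reset: what is moved stays moved. The work goes in short steps, Python scripts to look and compute and a shell command to move; the robot and the scene stay as the last step left them, time stands still between calls to the robot, and variables do not carry over. Pictures are saved under pics/ and viewed, at most 10 in all, crops included, and the job is handed in when it is done.

```bash
mkdir -p pics; cat > h.py <<'E'
import numpy as np, cv2
from cell import robot
from scipy.spatial.transform import Rotation as R
def rot(c):
    r=np.array(c["rotation"],float)
    return r if r.shape==(3,3) else R.from_quat(r,scalar_first=True).as_matrix()
def ray(c,u,v,z):
    d=rot(c)@np.array([(u-c["cx"])/c["fx"],(v-c["cy"])/c["fy"],1]); p=np.array(c["position"])
    return p+d*(z-p[2])/d[2]
def proj(c,P):
    q=(np.atleast_2d(P)-np.array(c["position"]))@rot(c)
    return np.c_[c["fx"]*q[:,0]/q[:,2]+c["cx"],c["fy"]*q[:,1]/q[:,2]+c["cy"]]
def snap(n,f):
    c=robot.get_image(n); cv2.imwrite(f"pics/{f}.png",c["frame"][:,:,::-1]); return c
E
python3 - <<'E'
from h import *
for n in("scene","side"):
    c=snap(n,n+"0"); print(n,np.round(c["position"],3),c["fx"],np.round(rot(c)[:,2],2))
    for o in("reader","rest","dock_round","face_round","dock_square","bowl","mug","tin","sunglasses","remote","pen","keys"):
        for d in robot.outline_of(c,o)[:2]:
            ys,xs=np.nonzero(d["region"]); print(o,round(d["conf"],2),d["rect"],len(xs),np.round([xs.mean(),ys.mean()],1),np.round(ray(c,xs.mean(),ys.mean(),.03),3))
s=robot.read_state();print(s)
E
```

```text
scene [ 1.243 -0.063  1.101] 576.0949644871289 [-0.57  0.08 -0.82]
reader 0.89 [173.8, 197.2, 209.0, 259.0] 894 [191.6 227.3] [ 0.432 -0.246  0.03 ]
rest 0.91 [166.4, 203.5, 227.6, 286.5] 2148 [198.4 250.5] [ 0.498 -0.232  0.03 ]
dock_round 0.91 [391.2, 268.5, 432.3, 322.2] 1979 [408.8 294. ] [0.675 0.207 0.03 ]
dock_round 0.23 [383.1, 175.7, 446.8, 210.0] 1079 [412.1 190.3] [0.399 0.281 0.03 ]
face_round 0.66 [389.4, 267.9, 431.4, 300.1] 1023 [411.7 284.1] [0.653 0.219 0.03 ]
dock_square 0.96 [288.1, 268.6, 352.0, 323.8] 2236 [320.4 294.8] [0.65  0.021 0.03 ]
bowl 0.77 [187.6, 319.1, 277.4, 407.4] 6297 [231.  362.2] [ 0.774 -0.175  0.03 ]
mug 0.87 [457.5, 238.4, 509.7, 295.2] 1987 [481. 265.] [0.628 0.38  0.03 ]
tin 0.59 [104.9, 286.4, 148.8, 328.7] 1262 [127.9 306.9] [ 0.619 -0.381  0.03 ]
sunglasses 0.58 [465.1, 184.8, 549.2, 241.6] 788 [504.  202.3] [0.467 0.487 0.03 ]
sunglasses 0.23 [287.9, 269.3, 350.2, 324.6] 2182 [320.1 294.4] [0.649 0.021 0.03 ]
remote 0.97 [381.9, 174.8, 444.6, 205.5] 1039 [413.4 190. ] [0.398 0.284 0.03 ]
pen 0.78 [343.8, 207.9, 392.6, 215.6] 234 [364.7 2
[... 1359 characters left out ...]
035  0.03 ]
{'time': 1.3, 'joints': array([ 1.15399970e+00,  2.12891218e-01, -3.44098918e-02,  1.32350789e+00,
        2.08727481e-05,  1.57077829e+00]), 'qvel': array([-0.00068945,  0.00051618,  0.00101072, -0.00039209, -0.00060551,
       -0.00105555]), 'effort': array([ 3.59184152e-03, -6.85942698e+01,  4.87328482e+01,  1.06658081e-03,
        1.17903433e-04, -3.21648406e-05]), 'tcp_pos': array([0.20240202, 0.45717705, 0.2563063 ]), 'tcp_rot': array([-1.15215902e-05,  2.06884307e-01,  9.78365414e-01, -4.04011821e-06]), 'contact_force': array([-0.37879453, -0.79414726,  0.51978394]), 'moment': array([0.00645895, 0.00600531, 0.00933235]), 'grip_force': 0.0, 'finger_gap': 1.0016501710712955}
```

View pics/scene0.png

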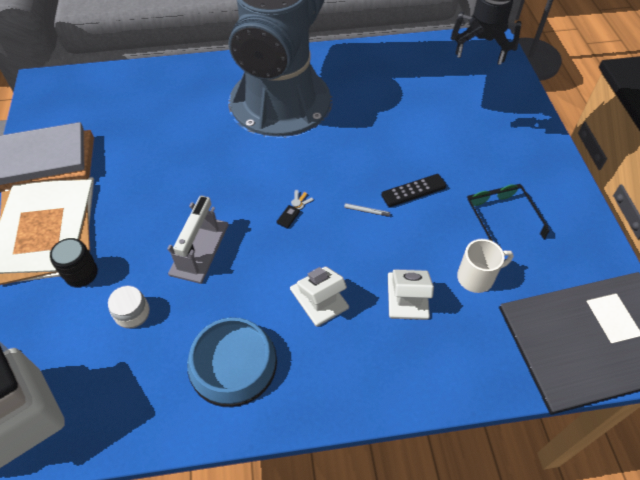

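View pics/side0.png

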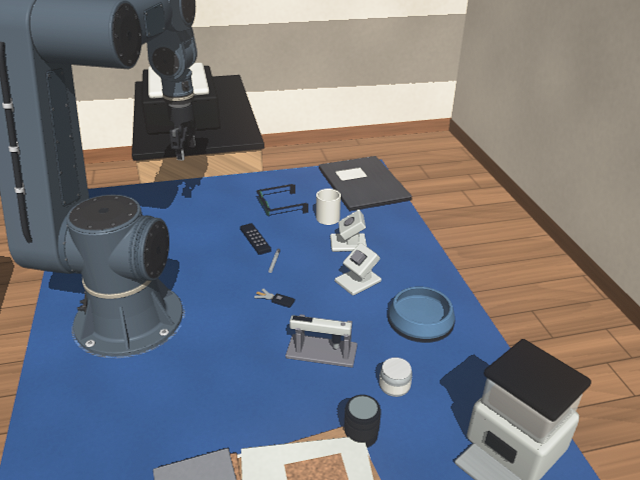

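The scene view shows the rest with the reader at (198,240), the square dock at (320,294) and the round dock at (410,294). I'll zoom in next and fit models to the masks.

```bash
cat > fit.py <<'E'
from h import *
from scipy.optimize import minimize
def box(cx,cy,z0,lx,ly,lz): return np.array([[cx+a*lx/2,cy+b*ly/2,z0+c*lz] for a in(-1,1) for b in(-1,1) for c in(0,1)])
def cyl(x,y,z0,z1,r): return np.array([[x+r*np.cos(t),y+r*np.sin(t),z] for t in np.linspace(0,6.28,16) for z in(z0,z1)])
REST=[box(0,0,0,170,80,12)]+[box(x,0,0,12,33,76) for x in(-55,64)]+[box(x,s*20,70,12,6,24) for x in(-55,64) for s in(-1,1)]+[box(0,0,76,150,26,28),cyl(40,0,46,76,11),cyl(40,0,21,46,7)]
a=np.radians(35); F=np.c_[[np.cos(a),0,np.sin(a)],[0,1,0],[-np.sin(a),0,np.cos(a)]]
def plate(x0=0,t=8,w=80,l=76): return box(0,0,-t,w,l,t)@F.T+[x0,0,85]
def rend(c,parts,p,S=3):
    m=np.zeros((480*S,640*S),np.uint8); Rz=R.from_euler('z',p[2]).as_matrix()
    for q in parts:
        h=cv2.convexHull(((proj(c,(q/1000)@Rz.T+[p[0],p[1],0])+.5)*S).astype(np.float32))
        cv2.fillConvexPoly(m,np.round(h).astype(np.int32),1)
    return cv2.resize(m.astype(np.float32),(640,480),interpolation=cv2.INTER_AREA)
def fit(views,parts,p0):
    def cost(p):
        r=0
        for c,m in views:
            k=rend(c,parts,p); r+=1-np.minimum(k,m).sum()/np.maximum(k,m).sum()
        return r/len(views)
    return minimize(cost,p0,method='Nelder-Mead',options=dict(initial_simplex=np.array(p0)+np.array([[0,0,0],[.02,0,0],[0,.02,0],[0,0,.25]]),xatol=1e-4,fatol=1e-4))
def best(c,n): return robot.outline_of(c,n)[0]["region"].astype(np.float32)
E
python3 - <<'E'
from fit import *
cs=[robot.get_image(n) for n in("scene","side")]
vr=[(c,np.maximum(best(c,"rest"),best(c,"reader"))) for c in cs]
vd=[(c,best(c,"dock_round")) for c in cs]; vs=[(c,best(c,"dock_square")) for c in cs]
fr=min((fit(vr,REST,[.47,-.23,y]) for y in np.arange(-3,3,.5)),key=lambda f:f.fun); print("rest",fr.x,fr.fun)
D=[box(0,0,0,110,84,14),plate(),box(0,0,0,30,40,70)]
for n,v,p in(("round",vd,[.67,.21]),("square",vs,[.65,.03])):
    L=sorted((fit(v,D,p+[y]) for y in np.arange(-3,3,.5)),key=lambda f:f.fun)
    print(n,[(np.round(f.x,3),round(f.fun,3)) for f in L[:4]])
def crop(c,u,v,p=None,parts=None):
    im=c["frame"][:,:,::-1].copy(); x,y=int(u-50),int(v-37)
    return cv2.resize(im[y:y+75,x:x+100],(400,300),interpolation=cv2.INTER_CUBIC)
cv2.imwrite("pics/crops.png",np.vstack([np.hstack([crop(cs[0],195,240),crop(cs[1],322,340)]),np.hstack([crop(cs[0],400,294),crop(cs[1],352,240)])]))
E
```

```text
rest [ 0.47473739 -0.23448493 -0.41910736] 0.10250228643417358
round [(array([ 0.666,  0.209, -0.222]), np.float64(0.151)), (array([ 0.665,  0.21 , -0.196]), np.float64(0.153)), (array([ 0.666,  0.21 , -0.179]), np.float64(0.153)), (array([ 0.665,  0.21 , -0.2  ]), np.float64(0.154))]
square [(array([0.643, 0.02 , 0.409]), np.float64(0.109)), (array([0.643, 0.019, 0.41 ]), np.float64(0.109)), (array([0.643, 0.02 , 0.406]), np.float64(0.11)), (array([0.643, 0.019, 0.395]), np.float64(0.111))]
```

View pics/crops.png

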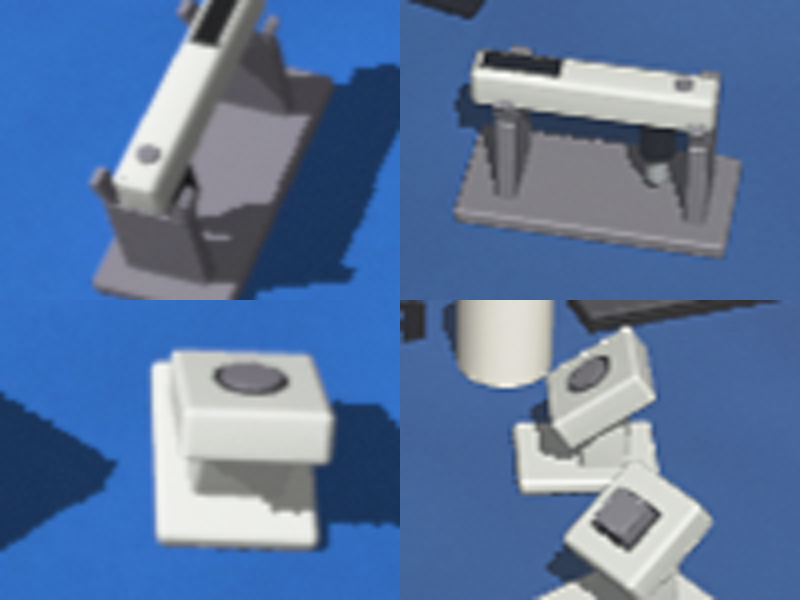

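The picture crops show the nose hanging at the end away from the robot, so the rest's yaw of about -0.42 is right. The round tracker slopes towards the robot. The tool's yaw already matches the reader's, so I'm moving over to it.

```bash
python3 -m creep '[[[-3.4,-3.3,-0.3,0,0,0,1],[-3.4,-3.3,-0.3,0,0,0,1],[-3.4,-3.3,-0.3,0,0,0,1],[-3.4,-3.3,-0.3,0,0,0,1],[-3.4,-3.3,-0.3,0,0,0,1],[-3.4,-3.3,-0.3,0,0,0,1],[-3.4,-3.3,-0.3,0,0,0,1],[-3.4,-3.3,-0.3,0,0,0,1]]]'
python3 -m creep '[[[-3.4,-3.3,-0.3,0,0,0,1],[-3.4,-3.3,-0.3,0,0,0,1],[-3.4,-3.3,-0.3,0,0,0,1],[-3.4,-3.3,-0.3,0,0,0,1],[-3.4,-3.3,-0.3,0,0,0,1],[-3.4,-3.3,-0.3,0,0,0,1],[-3.4,-3.3,-0.3,0,0,0,1],[-3.0,-3.0,0,0,0,0,1]]]'
```

```text
time: 2.6
tcp_pos: [0.3445, 0.1039, 0.2807]
tcp_rot: [0.0, 0.207, 0.978, 0.0]
contact_force: [1.4, 0.7, -0.8]
finger_gap: 0.999
grip_force: 0.0
time: 3.4
tcp_pos: [0.4841, -0.2439, 0.3015]
tcp_rot: [0.0, 0.207, 0.978, -0.0]
contact_force: [0.4, 0.7, 0.3]
finger_gap: 1.004
grip_force: 0.0
```

```bash
python3 - <<'E'
from fit import *
print(np.round(robot.read_state()["joints"],2))
c=snap("wrist","w1"); print(c["position"],c["fx"],np.round(rot(c),2))
for n in("reader","rest"):
    for d in robot.outline_of(c,n)[:1]: print(n,d["conf"],d["rect"])
m=np.maximum(best(c,"rest"),best(c,"reader"))
f=fit([(c,m)],REST,[.4747,-.2345,-.419]); print(f.x,f.fun)
# reader handle's top edge rectangle
r=best(c,"reader").astype(np.uint8); k=cv2.findContours(r,0,1)[0]; k=max(k,key=cv2.contourArea)
P=np.array([ray(c,u+.5,v+.5,.104)[:2] for u,v in k[:,0]]); print(cv2.minAreaRect((P*1000).astype(np.float32)))
E
```

```text
[-0.47  0.3   0.19  1.46 -0.   -0.05]
[ 0.41223514 -0.21182211  0.41854141] 421.7723038807591 [[ 0.4   0.87  0.28]
 [ 0.91 -0.39 -0.12]
 [-0.    0.31 -0.95]]
reader 0.91 [306.1, 81.6, 347.7, 280.9]
rest 0.83 [283.6, 80.3, 369.9, 273.8]
[ 0.47280759 -0.23647571 -0.41819639] 0.07525128126144409
((469.10369873046875, -233.87973022460938), (25.983739852905273, 146.49746704101562), 66.27825164794922)
```

View pics/w1.png

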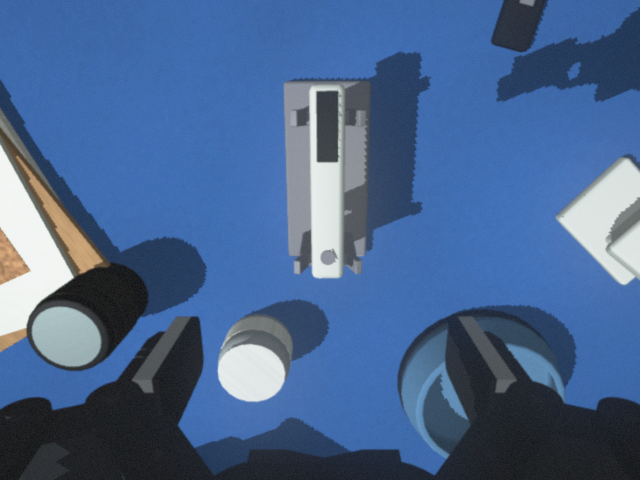

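The wrist view shows the reader at (328,180) running along the image's vertical, its nose end at the bottom (328,257). It measures 26 x 147 mm, as specified. I'm descending to grip at x=+25.

```bash
python3 -m creep '[[[-0.4,0.2,-0.0,0,0,0,1],[-0.4,0.15,3,0,0,0,1],[0,0,4,0,0,0,1],[0,0,4,0,0,0,1],[0,0,3.5,0,0,0,1],[0,0,3,0,0,0,1],[0,0,2,0,0,0,1],[0,0,0.7,0,0,0,1]]]'
python3 -c "
from fit import *
c=snap('wrist','w2')"
```

```text
time: 4.5
tcp_pos: [0.4916, -0.2402, 0.0978]
tcp_rot: [-0.001, 0.206, 0.978, 0.0]
contact_force: [0.5, 0.1, -0.5]
finger_gap: 1.0
grip_force: 0.0
```

View pics/w2.png

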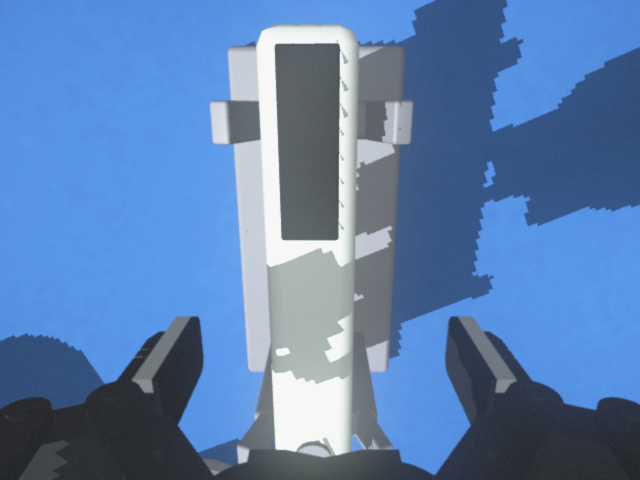

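The picture shows the handle at column 313 and the jaw centre at 325, so I'll shift 3.5 mm along -y and close.

```bash
python3 -m creep '[[[-0.2,-0.35,0,0,0,0,1],[0,0,0,0,0,0,0.6],[0,0,0,0,0,0,0.4],[0,0,0,0,0,0,0.3],[0,0,0,0,0,0,0.2],[0,0,0,0,0,0,0],[0,0,0,0,0,0,0],[0,0,0,0,0,0,0]]]'
python3 -m creep '[[[0,0,0,0,0,0,0],[0,0,0,0,0,0,0],[0,0,0,0,0,0,0]]]'
```

```text
time: 5.35
tcp_pos: [0.493, -0.2456, 0.0998]
tcp_rot: [0.0, 0.207, 0.978, -0.0]
contact_force: [-1.6, 1.3, 7.1]
finger_gap: 0.294
grip_force: 59.6
time: 5.65
tcp_pos: [0.493, -0.2456, 0.0998]
tcp_rot: [0.0, 0.207, 0.978, -0.0]
contact_force: [-0.8, -0.0, 6.3]
finger_gap: 0.295
grip_force: 59.6
```

```bash
python3 -m creep '[[[0,0,-0.5,0,0,0,0],[0,0,-1.5,0,0,0,0],[0,0,-3,0,0,0,0],[0,0,-3,0,0,0,0],[0,0,-3,0,0,0,0],[0,0,-3,0,0,0,0],[0,0,-3,0,0,0,0],[0,0,-3,0,0,0,0]]]'
python3 - <<'E'
from fit import *
c=snap('wrist','w3'); s=robot.read_state(); T=s["tcp_pos"]; Rt=R.from_quat(s["tcp_rot"],scalar_first=True).as_matrix()
print(T,s["contact_force"],s["finger_gap"])
r=best(c,"reader").astype(np.uint8);ys,xs=np.nonzero(r);print(xs.min(),xs.max(),ys.min(),ys.max())
# edges of handle top at rows; top of handle at reader z=28; tcp height above top when gripped: .0998-.104
for zt in (-.004,):
  for row in(60,150,250,330):
    x=np.nonzero(r[row])[0]
    print(row,[np.round((ray(c,u,row,T[2]-zt)-T)@Rt*1000,1) for u in(x.min(),x.max()+1)])
E
```

```text
time: 6.45
tcp_pos: [0.4925, -0.2454, 0.3008]
tcp_rot: [0.0, 0.207, 0.978, -0.0]
contact_force: [1.2, -0.3, -1.9]
finger_gap: 0.292
grip_force: 59.0
[ 0.49336906 -0.24583773  0.30550983] [-1.6302541   1.11022969  2.78901893] 0.2923384556885883
273 374 9 456
60 [array([ 89.4, -11.7,  -4.5]), array([89.4, 12.1, -4.5])]
150 [array([ 68.4, -11.6,  -4.4]), array([68.4, 12.4, -4.4])]
250 [array([ 41.6, -11.7,  -4.2]), array([41.6, 12.2, -4.2])]
330 [array([ 17. , -11. ,  -4.1]), array([17. , 11.9, -4.1])]
```

View pics/w3.png

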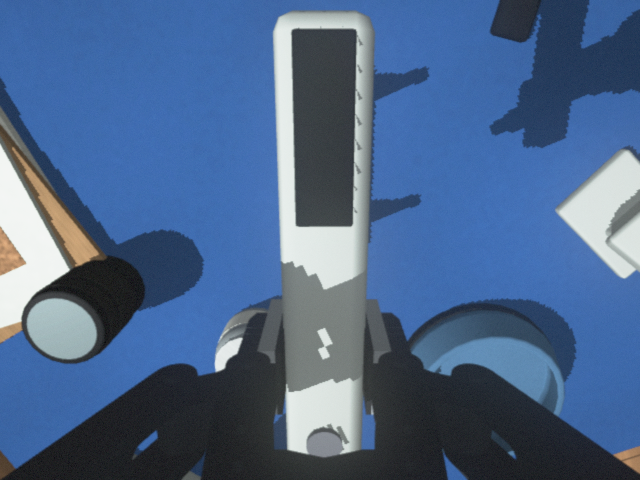

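The picture shows the reader held straight (columns 281-370, tail end at row 11), so the nose tip is at about (-15, 0, 79) mm in tool axes. Now over to view the round dock.

```bash
python3 -m creep '[[[0.3,2.5,0,0,0,0,0],[0.6,4.6,0,0,0,0,0],[0.6,4.6,0,0,0,0,0],[0.6,4.6,0,0,0,0,0],[0.6,4.6,0,0,0,0,0],[0.6,4.6,0,0,0,0,0],[0.6,4.6,0,0,0,0,0],[0.6,4.6,0,0,0,0,0]]]'
python3 -m creep '[[[0.3,2.5,0,0,0,-0.1,0],[0,0,0,0,0,-0.1,0],[0,0,0,0,0,0,0]]]'
python3 - <<'E'
from fit import *
c=snap('wrist','w4')
for n in("dock_round","face_round","dock_square"):
    for d in robot.outline_of(c,n)[:2]: print(n,round(d["conf"],2),d["rect"])
cs=[(c,best(c,"dock_round"))]+[(k,best(k,"dock_round")) for k in map(robot.get_image,("scene","side"))]
for th in(8,16,24):
    D=[box(0,0,0,110,84,14),plate(0,th),box(0,0,0,30,40,70)]
    for v in(cs[:1],cs): f=fit(v,D,[.666,.209,-.2]); print(th,len(v),np.round(f.x,4),round(f.fun,3))
E
```

```text
time: 7.35
tcp_pos: [0.592, 0.0919, 0.2987]
tcp_rot: [-0.0, 0.207, 0.978, -0.0]
contact_force: [-0.0, -0.6, -2.2]
finger_gap: 0.293
grip_force: 59.3
time: 7.65
tcp_pos: [0.5993, 0.1148, 0.2983]
tcp_rot: [-0.001, 0.107, 0.994, -0.0]
contact_force: [-0.6, -0.1, -1.8]
finger_gap: 0.295
grip_force: 59.4
dock_round 0.92 [386.7, 172.9, 499.8, 309.0]
face_round 0.64 [401.3, 211.5, 499.5, 309.9]
dock_square 0.79 [177.6, 183.9, 280.9, 340.1]
8 1 [ 0.6644  0.2067 -0.1913] 0.037
8 3 [ 0.6654  0.2089 -0.1927] 0.122
16 1 [ 0.6638  0.2072 -0.1812] 0.034
16 3 [ 0.6643  0.2085 -0.1906] 0.107
24 1 [ 0.6634  0.2073 -0.1856] 0.04
24 3 [ 0.6645  0.2086 -0.201 ] 0.099
```

View pics/w4.png

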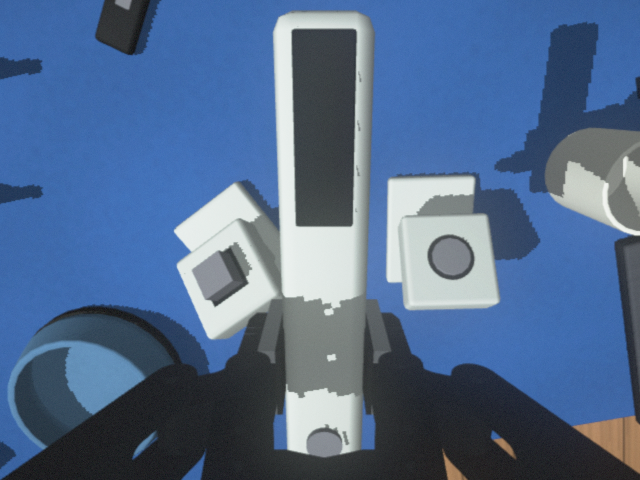

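The picture shows the round tracker at (451,257) on the right and the square one at (215,275) on the left. I'll triangulate the disc.

```bash
python3 - <<'E'
from fit import *
L=[]
for n,u,v,r in(("wrist",451,257,30),("scene",412,276,13),("side",349,221,11)):
    c=robot.get_image(n); g=cv2.cvtColor(c["frame"],cv2.COLOR_RGB2GRAY).astype(int)
    yy,xx=np.mgrid[:480,:640]; m=((g<150)&(np.hypot(xx-u,yy-v)<r)).astype(np.uint8)
    k,lab,st,ce=cv2.connectedComponentsWithStats(m); i=lab[v,u]; 
    ct=max(cv2.findContours((lab==i).astype(np.uint8),0,1)[0],key=cv2.contourArea); e=cv2.fitEllipse(ct)
    print(n,i,st[i],ce[i],e); L.append((c,*(np.array(e[0])+.5)))
A=np.zeros((3,3));b=np.zeros(3);wt=[2,1,1]
for (c,u,v),w in zip(L,wt):
    d=rot(c)@np.array([(u-c["cx"])/c["fx"],(v-c["cy"])/c["fy"],1]);d/=np.linalg.norm(d);M=w*(np.eye(3)-np.outer(d,d));A+=M;b+=M@np.array(c["position"])
P=np.linalg.solve(A,b);print("disc",P)
yaw=-.188; Rf=R.from_euler('z',yaw).as_matrix()@F; O=np.array([.6643,.2076,.085])
print("in face",(P-O)@Rf*1000)
for h in(2,6,10,14,18):
    print(h,[np.round(proj(c,O+Rf[:,2]*h/1000)[0]-[u,v],1) for c,u,v in L])
E
```

```text
wrist 1 [ 429  233   47   45 1663] [451.61575466 254.86710764] ((451.6148681640625, 254.8723602294922), (43.25456237792969, 47.05390167236328), 122.90933227539062)
scene 2 [403 273  19   8 118] [412.29661017 276.38135593] ((412.3721923828125, 276.4020080566406), (6.961485385894775, 18.191951751708984), 94.98101043701172)
side 2 [344 217  11   9  68] [348.79411765 221.04411765] ((348.8141784667969, 221.03524780273438), (5.929203510284424, 12.0167818069458), 56.918609619140625)
disc [0.66516695 0.21026717 0.08527316]
in face [0.44600344 2.78220226 0.0211753 ]
2 [array([-1.5,  0. ]), array([-1.7, -1.7]), array([-0.5,  0.8])]
6 [array([-0.2, -1.2]), array([-1.5, -3.4]), array([-1.2, -0.1])]
10 [array([ 1.1, -2.5]), array([-1.4, -5.2]), array([-1.9, -1. ])]
14 [array([ 2.5, -3.8]), array([-1.2, -7. ]), array([-2.6, -1.9])]
18 [array([ 3.9, -5.2]), array([-1.1, -8.8]), array([-3.3, -2.8])]
```

```bash
cat > tgt.py <<'E'
from fit import *
import sys
O=np.array([.6648,.2092,.085]); Rf=R.from_euler('z',-.188).as_matrix()@F; Rg=Rf@np.diag([-1,1,-1.]); N=np.array([-.015,.0003,.0788])
h=float(sys.argv[1])/1000
s=robot.read_state(); Rt=R.from_quat(s["tcp_rot"],scalar_first=True).as_matrix(); T=s["tcp_pos"]
print("turn",np.round(R.from_matrix(Rt.T@Rg).as_rotvec(),4))
D=O+Rf[:,2]*h-Rg@N
print("tcp tgt",np.round(D,4),"shift cm (tool now)",np.round(Rt.T@(D-T)*100,2),"in tgt axes",np.round(Rg.T@(D-T)*100,2))
print("tip in face mm",np.round((T+Rt@N-O)@Rf*1000,2),"j",np.round(s["joints"],2),"F in tool",np.round(Rt.T@s["contact_force"],2),"grip",s["grip_force"])
E
python3 tgt.py 40
```

```text
turn [-0.0089 -0.6108 -0.0283]
tcp tgt [0.5857 0.2239 0.1737] shift cm (tool now) [ 3.71 10.45 12.57] in tgt axes [10.   10.55  8.34]
tip in face mm [  52.07 -105.93  129.03] j [0.19 0.46 0.42 1.53 0.   0.41] F in tool [0.31 0.38 2.79] grip 59.4428014755249
```

```bash
python3 -m creep '[[[0,1.7,0,-0.0015,-0.1,-0.0047,0],[0,1.7,0,-0.0015,-0.1,-0.0047,0],[0,1.7,0,-0.0015,-0.1,-0.0047,0],[0,1.7,0,-0.0015,-0.1,-0.0047,0],[0,1.7,0,-0.0015,-0.1,-0.0047,0],[0,1.7,0,-0.0015,-0.11,-0.0047,0],[0,0,0,0,0,0,0],[0,0,0,0,0,0,0]]]'; python3 tgt.py 40
```

```text
time: 9.05
tcp_pos: [0.6194, 0.2142, 0.2993]
tcp_rot: [0.298, 0.089, 0.95, -0.028]
contact_force: [0.5, 0.4, -1.6]
finger_gap: 0.297
grip_force: 59.6
turn [ 0.0007 -0.0026  0.0013]
tcp tgt [0.5857 0.2239 0.1737] shift cm (tool now) [10.04  0.34  8.31] in tgt axes [10.07  0.33  8.28]
tip in face mm [100.45  -3.23 122.8 ] j [ 0.49  0.12 -0.21  0.74 -0.37  0.59] F in tool [0.56 0.48 1.57] grip 59.58320081233978
```

```bash
python3 -m creep '[[[1,0.1,0.8,0,0,0,0],[2,0.2,1.5,0,0,0,0],[2,0,1.7,0,0,0,0],[2,0,1.7,0,0,0,0],[2,0,1.6,0,0,0,0],[1,0,1,0,0,0,0],[0,0,0,0,0,0,0],[0,0,0,0,0,0,0]]]'; python3 tgt.py 25
python3 - <<'E'
from fit import *
o=[]
for n,(u,v) in(("scene",(400,265)),("side",(345,210))):
    c=robot.get_image(n); o.append(cv2.resize(c["frame"][v-45:v+45,u-60:u+60,::-1],(400,300),interpolation=cv2.INTER_CUBIC))
cv2.imwrite("pics/pre.png",np.hstack(o))
E
```

```text
time: 9.85
tcp_pos: [0.588, 0.2231, 0.175]
tcp_rot: [0.299, 0.09, 0.95, -0.028]
contact_force: [0.3, 0.2, -1.2]
finger_gap: 0.294
grip_force: 59.6
turn [ 0.0002 -0.001  -0.0009]
tcp tgt [0.5942 0.2223 0.1614] shift cm (tool now) [0.27 0.04 1.47] in tgt axes [0.27 0.04 1.47]
tip in face mm [ 2.65 -0.4  39.7 ] j [ 0.54  0.16 -0.49  0.44 -0.39  0.63] F in tool [0.41 0.25 1.12] grip 59.574294090270996
```

View pics/pre.png

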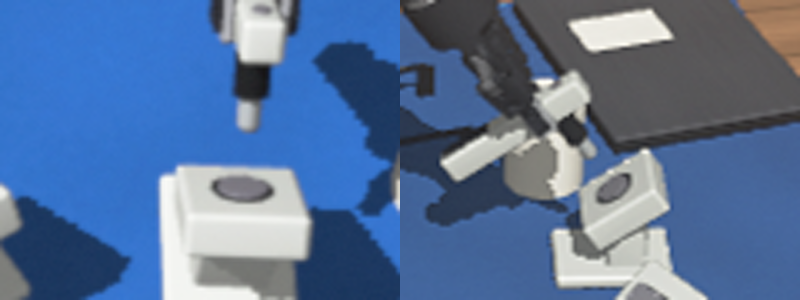

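The picture shows the nose lined up above the round disc, with the tip at about (414,259) in the scene view and (343,211) in the side view. I'll check those against the model.

```bash
cat >> tgt.py <<'E'
if len(sys.argv)>2:
    for n in("scene","side"):
        c=robot.get_image(n); print(n,"tip",proj(c,T+Rt@N),"disc@2mm",proj(c,O+Rf[:,2]*.002),"px/mm face x,y,z",[np.round(proj(c,O+Rf[:,i]*.01)[0]-proj(c,O)[0],1) for i in range(3)])
E
python3 tgt.py 25 1
```

```text
turn [ 0.0011  0.0003 -0.0011]
tcp tgt [0.5942 0.2223 0.1614] shift cm (tool now) [0.32 0.01 1.52] in tgt axes [0.32 0.01 1.52]
tip in face mm [ 3.19e+00 -1.00e-02  4.02e+01] j [ 0.54  0.16 -0.49  0.44 -0.39  0.63] F in tool [1.87 0.05 1.63] grip 59.57424223423004
scene tip [[413.64797135 258.70140043]] disc@2mm [[412.03082515 275.35979719]] px/mm face x,y,z [array([0.6, 2. ]), array([4.9, 0.2]), array([ 0.4, -4.5])]
side tip [[342.91595002 212.99129431]] disc@2mm [[348.82816343 222.0134312 ]] px/mm face x,y,z [array([ 2.7, -1.6]), array([-0.3, -1.8]), array([-1.8, -2.2])]
```

```bash
cat > favg.py <<'E'
from h import *
import sys
f=[];p=[]
for i in range(int(sys.argv[1])):
    robot.get_image("wrist"); s=robot.read_state(); Rt=R.from_quat(s["tcp_rot"],scalar_first=True).as_matrix()
    f.append(Rt.T@s["contact_force"]); p.append(s["tcp_pos"])
print("F tool",np.round(np.mean(f,0),2),"sd",np.round(np.std(f,0),2),"t",s["time"])
from tgt_c import *
print("tip in face",np.round((np.mean(p,0)+Rt@N-O)@Rf*1000,2))
E
sed -n '1,3p' tgt.py > tgt_c.py
python3 -m creep '[[[0.3,0,0.7,0,0,0,0],[0,0,0.7,0,0,0,0],[0,0,0.4,0,0,0,0],[0,0,0,0,0,0,0],[0,0,0,0,0,0,0]]]'; python3 favg.py 10
```

```text
time: 10.55
tcp_pos: [0.5947, 0.2217, 0.1575]
tcp_rot: [0.299, 0.089, 0.95, -0.028]
contact_force: [-0.2, 0.0, -1.9]
finger_gap: 0.291
grip_force: 59.6
F tool [1.02 0.16 1.54] sd [0.28 0.37 0.66] t 11.05
tip in face [-1.62 -0.26 21.7 ]
```

```bash
python3 -m creep '[[[-0.1,0,0.2,0,0,0,0],[0,0,0.2,0,0,0,0],[0,0,0.1,0,0,0,0],[0,0,0,0,0,0,0]]]'; python3 favg.py 5; python3 -m creep '[[[0,0,0.15,0,0,0,0],[0,0,0.15,0,0,0,0],[0,0,0,0,0,0,0]]]'; python3 favg.py 5;
```

```text
time: 11.45
tcp_pos: [0.5983, 0.221, 0.1538]
tcp_rot: [0.299, 0.089, 0.95, -0.028]
contact_force: [-0.5, 0.8, -1.8]
finger_gap: 0.292
grip_force: 59.6
F tool [0.93 0.03 1.82] sd [0.93 0.45 0.39] t 11.7
tip in face [-0.75 -0.36 16.54]
time: 12.0
tcp_pos: [0.6, 0.2208, 0.1515]
tcp_rot: [0.299, 0.089, 0.95, -0.028]
contact_force: [0.4, 0.6, -2.7]
finger_gap: 0.296
grip_force: 59.6
F tool [1.2  0.21 1.41] sd [0.39 0.45 0.33] t 12.25
tip in face [-0.76 -0.36 13.53]
```

```bash
python3 -m creep '[[[0,0,0.15,0,0,0,0],[0,0,0.15,0,0,0,0],[0,0,0,0,0,0,0]]]'|grep force; python3 favg.py 6;
```

```text
contact_force: [0.2, -0.3, -2.0]
grip_force: 59.6
F tool [ 1.1  -0.28  1.72] sd [0.48 0.63 0.51] t 12.85
tip in face [-0.77 -0.35 10.54]
```

```bash
python3 -m creep '[[[0,0,0.15,0,0,0,0],[0,0,0.05,0,0,0,0],[0,0,0,0,0,0,0]]]'|grep force; python3 favg.py 6;
```

```text
contact_force: [0.5, -0.7, -1.8]
grip_force: 59.6
F tool [ 1.2  -0.36  1.58] sd [0.53 0.51 0.4 ] t 13.45
tip in face [-0.73 -0.33  8.57]
```

```bash
python3 -m creep '[[[0,0,0.15,0,0,0,0],[0,0,0.05,0,0,0,0],[0,0,0,0,0,0,0]]]'|grep force; python3 favg.py 6;
```

```text
contact_force: [-0.7, 0.3, -2.7]
grip_force: 59.6
F tool [ 0.94 -0.24  1.88] sd [0.25 0.58 0.31] t 14.05
tip in face [-0.76 -0.33  6.56]
```

```bash
python3 -m creep '[[[0,0,0.1,0,0,0,0],[0,0,0.05,0,0,0,0],[0,0,0,0,0,0,0]]]'|grep force; python3 favg.py 6;
```

```text
contact_force: [-0.0, -0.2, -2.1]
grip_force: 59.6
F tool [ 1.14 -0.24  1.63] sd [0.33 0.45 0.37] t 14.65
tip in face [-0.74 -0.33  5.06]
```

```bash
python3 -m creep '[[[0,0,0.1,0,0,0,0],[0,0,0.05,0,0,0,0],[0,0,0,0,0,0,0]]]'|grep force; python3 favg.py 6;
```

```text
contact_force: [0.2, -1.0, -2.0]
grip_force: 59.6
F tool [ 1.21 -0.23  1.6 ] sd [0.63 0.47 0.4 ] t 15.25
tip in face [-0.75 -0.34  3.57]
```

```bash
python3 -m creep '[[[0,0,0.1,0,0,0,0],[0,0,0.05,0,0,0,0],[0,0,0,0,0,0,0]]]'|grep force; python3 favg.py 6;
```

```text
contact_force: [-1.3, 0.6, -0.9]
grip_force: 59.7
F tool [ 1.82 -0.26 -0.19] sd [0.43 0.57 0.46] t 15.85
tip in face [-0.76 -0.31  2.08]
```

Contact felt at about 3.2 mm, now 1.8 N. I'm pressing in 2.8 mm more.

```bash
python3 -m creep '[[[0,0,0.1,0,0,0,0],[0,0,0.1,0,0,0,0],[0,0,0.08,0,0,0,0],[0,0,0,0,0,0,0]]]'|grep force; python3 favg.py 8;
```

```text
contact_force: [-3.3, 0.5, 0.8]
grip_force: 59.9
F tool [ 2.38  0.41 -2.06] sd [0.61 0.6  0.42] t 16.65
tip in face [-0.75 -0.32 -0.71]
```

Pressing with about 3.8 N. Holding.

```bash
python3 -m creep '[[[0,0,0,0,0,0,0],[0,0,0,0,0,0,0],[0,0,0,0,0,0,0],[0,0,0,0,0,0,0],[0,0,0,0,0,0,0],[0,0,0,0,0,0,0],[0,0,0,0,0,0,0],[0,0,0,0,0,0,0]]]'|grep force; python3 favg.py 14;python3 tgt.py 0
```

```text
contact_force: [-3.6, 0.9, 1.1]
grip_force: 59.9
F tool [ 1.93  0.03 -2.07] sd [0.3  0.4  0.39] t 18.15
tip in face [-0.74 -0.32 -0.72]
turn [ 0.0004 -0.0009  0.0002]
tcp tgt [0.6083 0.2196 0.1409] shift cm (tool now) [-0.07  0.04 -0.07] in tgt axes [-0.07  0.04 -0.07]
tip in face mm [-0.78 -0.34 -0.73] j [ 0.51  0.23 -0.51  0.34 -0.38  0.6 ] F in tool [ 1.57  0.84 -2.03] grip 59.9424022436142
```

Held for more than 2 s. Backing out, then levelling the tool.

```bash
python3 -m creep '[[[0,0,-0.3,0,0,0,0],[0,0,-1,0,0,0,0],[0,0,-2,0,0,0,0],[0,0,-3,0,0,0,0],[0,0,-3,0,0,0,0],[0,0,-3,0,0,0,0],[-2,0,-2,0,0,0,0],[-2,0,0,0,0,0,0]]]'
python3 -m creep '[[[-2,0,-2,0,0.1,0,0],[-2,0,-2,0,0.1,0,0],[-1,0,-1,0,0.1,0,0],[0,0,0,0,0.1,0,0],[0,0,0,0,0.1,0,0],[0,0,0,0,0.11,0,0],[0,0,0,0,0,0,0]]]'
cat > back.py <<'E'
from h import *
q=R.from_quat([0.0,0.207,0.978,0.0],scalar_first=True).as_matrix()
import sys
D=np.array([.4930,-.2456,float(sys.argv[1])])
s=robot.read_state(); Rt=R.from_quat(s["tcp_rot"],scalar_first=True).as_matrix(); T=s["tcp_pos"]
print("T",np.round(T,4),"turn",np.round(R.from_matrix(Rt.T@q).as_rotvec(),4),"shift cm now",np.round(Rt.T@(D-T)*100,2),"tgt axes",np.round(q.T@(D-T)*100,2),"j",np.round(s["joints"],2),s["contact_force"])
E
python3 back.py .30
```

```text
time: 18.95
tcp_pos: [0.5593, 0.2293, 0.2841]
tcp_rot: [0.301, 0.089, 0.949, -0.027]
contact_force: [2.1, 1.0, -2.3]
finger_gap: 0.296
grip_force: 59.7
time: 19.65
tcp_pos: [0.5776, 0.2252, 0.341]
tcp_rot: [0.006, 0.094, 0.996, -0.002]
contact_force: [1.0, 0.7, -2.8]
finger_gap: 0.293
grip_force: 59.6
T [0.5776 0.2252 0.341 ] turn [-0.0014  0.0133  0.228 ] shift cm now [ -0.48 -47.82   4.25] tgt axes [-11.34 -46.47   4.1 ] j [ 0.38  0.49  0.58  1.65 -0.01  0.57] [ 1.02742856  0.68325614 -2.78659083]
```

```bash
python3 -m creep '[[[0,0,0,0,0.013,0.114,0],[0,0,0,0,0,0.114,0],[-1.2,-4.6,0.4,0,0,0,0],[-1.2,-4.6,0.4,0,0,0,0],[-1.2,-4.6,0.4,0,0,0,0],[-1.2,-4.6,0.4,0,0,0,0],[-1.2,-4.6,0.4,0,0,0,0],[-1.2,-4.6,0.4,0,0,0,0]]]' >/dev/null
python3 -m creep '[[[-1.2,-4.6,0.4,0,0,0,0],[-1.2,-4.6,0.4,0,0,0,0],[-1,-4.6,0.4,0,0,0,0],[-0.5,-3,0.4,0,0,0,0],[0,0,0,0,0,0,0],[0,0,0,0,0,0,0]]]'; python3 back.py .14
```

```text
time: 21.05
tcp_pos: [0.4982, -0.2253, 0.3037]
tcp_rot: [0.004, 0.207, 0.978, -0.001]
contact_force: [0.8, 0.3, -2.4]
finger_gap: 0.297
grip_force: 60.0
T [ 0.4982 -0.2253  0.3037] turn [0.0004 0.0082 0.0009] shift cm now [-0.21 -2.08 16.37] tgt axes [-0.34 -2.07 16.37] j [-0.42  0.3   0.2   1.46  0.   -0.01] [ 0.76111771  0.27344837 -2.37029929]
```

```bash
python3 -m creep '[[[-0.3,-1.0,0,0,0.008,0.001,0],[0,-1.0,0,0,0,0,0],[0,0,2,0,0,0,0],[0,0,4,0,0,0,0],[0,0,4,0,0,0,0],[0,0,3,0,0,0,0],[0,0,1,0,0,0,0],[0,0,0,0,0,0,0]]]'; python3 back.py .10
python3 - <<'E'
from fit import *
c=robot.get_image('wrist'); s=robot.read_state(); T=s["tcp_pos"]; Rt=R.from_quat(s["tcp_rot"],scalar_first=True).as_matrix()
r=best(c,"reader").astype(np.uint8);ys,xs=np.nonzero(r);print(ys.min())
for row in(60,150,250,330):
    x=np.nonzero(r[row])[0]; print(row,[np.round((ray(c,u,row,T[2]+.004)-T)@Rt*1000,1) for u in(x.min(),x.max()+1)])
c=robot.get_image('side'); cv2.imwrite("pics/place.png",cv2.resize(c["frame"][270:390,250:410,::-1],(640,480),interpolation=cv2.INTER_CUBIC))
E
```

```text
time: 21.85
tcp_pos: [0.4928, -0.2442, 0.1626]
tcp_rot: [-0.002, 0.206, 0.978, 0.001]
contact_force: [0.2, -0.2, -0.6]
finger_gap: 0.291
grip_force: 60.0
T [ 0.4928 -0.2442  0.1626] turn [ 0.0015 -0.0042  0.0013] shift cm now [-0.1  -0.13  6.25] tgt axes [-0.07 -0.12  6.26] j [-0.46  0.35 -0.09  1.14  0.   -0.04] [ 0.22721037 -0.18697975 -0.5966787 ]
10
60 [array([ 89.5, -12.1,  -3.8]), array([89.6, 12.5, -3.8])]
150 [array([ 67.8, -12.1,  -3.9]), array([67.8, 12.5, -3.8])]
250 [array([ 40.2, -12.1,  -3.9]), array([40.2, 12.6, -3.9])]
330 [array([ 14.9, -11.7,  -4. ]), array([14.9, 12.2, -4. ])]
```

View pics/place.png

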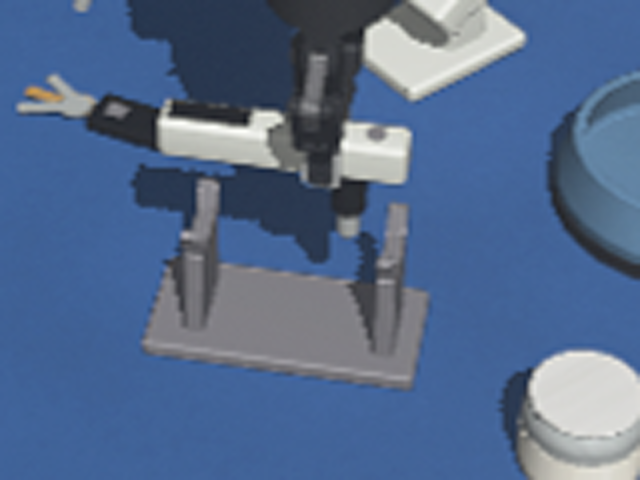

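The side view shows the reader level above the rest, the nose between the saddles at (347,225). Its grip hasn't changed, so I'm lowering it.

```bash
python3 -m creep '[[[-0.05,-0.1,1,0,0,0,0],[0,0,1.5,0,0,0,0],[0,0,1.5,0,0,0,0],[0,0,1,0,0,0,0],[0,0,0.5,0,0,0,0],[0,0,0,0,0,0,0],[0,0,0,0,0,0,0]]]'; python3 back.py .0998
```

```text
time: 22.7
tcp_pos: [0.4935, -0.2456, 0.1086]
tcp_rot: [-0.001, 0.207, 0.978, 0.001]
contact_force: [0.7, -0.1, -1.1]
finger_gap: 0.294
grip_force: 60.0
T [ 0.4935 -0.2456  0.1086] turn [ 0.0016 -0.002   0.0009] shift cm now [ 0.05 -0.03  0.88] tgt axes [ 0.05 -0.02  0.88] j [-0.46  0.39 -0.17  1.01  0.   -0.05] [ 0.70528566 -0.13285454 -1.0615383 ]
```

```bash
python3 -m creep '[[[0,0,0.3,0,0,0,0],[0,0,0.3,0,0,0,0],[0,0,0.15,0,0,0,0],[0,0,0.05,0,0,0,0],[0,0,0,0,0,0,0],[0,0,0,0,0,0,0]]]'; python3 back.py .0998
```

```text
time: 23.3
tcp_pos: [0.4933, -0.2454, 0.1002]
tcp_rot: [-0.001, 0.207, 0.978, 0.001]
contact_force: [0.2, -1.2, -1.7]
finger_gap: 0.295
grip_force: 60.2
T [ 0.4933 -0.2454  0.1002] turn [ 0.0016 -0.0026  0.0009] shift cm now [ 0.02 -0.03  0.04] tgt axes [ 0.02 -0.03  0.04] j [-0.46  0.4  -0.19  0.99  0.   -0.05] [ 0.18953292 -1.24901262 -1.73666819]
```

```bash
python3 -m creep '[[[0,0,0.05,0,0,0,0],[0,0,0.03,0,0,0,0],[0,0,0,0,0,0,0],[0,0,0,0,0,0,0]]]'; python3 back.py .0998
```

```text
time: 23.7
tcp_pos: [0.4933, -0.2455, 0.0998]
tcp_rot: [-0.001, 0.207, 0.978, 0.001]
contact_force: [-3.4, 1.5, 6.6]
finger_gap: 0.293
grip_force: 61.4
T [ 0.4933 -0.2455  0.0998] turn [ 0.0016 -0.0021  0.0009] shift cm now [ 0.02 -0.02  0.  ] tgt axes [ 0.02 -0.02  0.  ] j [-0.46  0.4  -0.19  0.99  0.   -0.05] [-3.37157733  1.54362374  6.55275961]
```

Seated on the rest, with the same 6.6 N as when I gripped it. Releasing and rising.

```bash
python3 -m creep '[[[0,0,0,0,0,0,0.35],[0,0,0,0,0,0,0.45],[0,0,0,0,0,0,0.7],[0,0,0,0,0,0,1],[0,0,0,0,0,0,1],[0,0,0,0,0,0,1],[0,0,0,0,0,0,1]]]'
python3 -m creep '[[[0,0,-1,0,0,0,1],[0,0,-2,0,0,0,1],[0,0,-4,0,0,0,1],[0,0,-4,0,0,0,1],[0,0,-4,0,0,0,1],[0,0,-4,0,0,0,1],[0.8,0,0,0,0,0,1],[0,0,0,0,0,0,1]]]'
python3 - <<'E'
from fit import *
c=robot.get_image("wrist"); m=np.maximum(best(c,"rest"),best(c,"reader"))
f=fit([(c,m)],REST,[.4747,-.2345,-.419]); print(f.x,f.fun)
r=best(c,"reader").astype(np.uint8); k=max(cv2.findContours(r,0,1)[0],key=cv2.contourArea)
P=np.array([ray(c,u+.5,v+.5,.104)[:2] for u,v in k[:,0]]); print(cv2.minAreaRect((P*1000).astype(np.float32)))
a=c["frame"][60:330,140:500]; s=robot.get_image("side")["frame"][270:390,250:410]
cv2.imwrite("pics/end.png",np.hstack([cv2.resize(a,(400,300)),cv2.resize(s,(400,300),interpolation=cv2.INTER_CUBIC)])[:,:,::-1])
E
```

```text
time: 24.4
tcp_pos: [0.4932, -0.2454, 0.0993]
tcp_rot: [-0.001, 0.207, 0.978, 0.001]
contact_force: [0.0, 0.8, -0.6]
finger_gap: 1.005
grip_force: 0.0
time: 25.2
tcp_pos: [0.4862, -0.2426, 0.2907]
tcp_rot: [-0.0, 0.207, 0.978, 0.001]
contact_force: [0.4, -0.7, -0.5]
finger_gap: 1.003
grip_force: 0.0
[ 0.47176274 -0.23570818 -0.41359073] 0.04976540803909302
((468.70037841796875, -234.48434448242188), (27.004905700683594, 148.15646362304688), 66.3906478881836)
```

View pics/end.png

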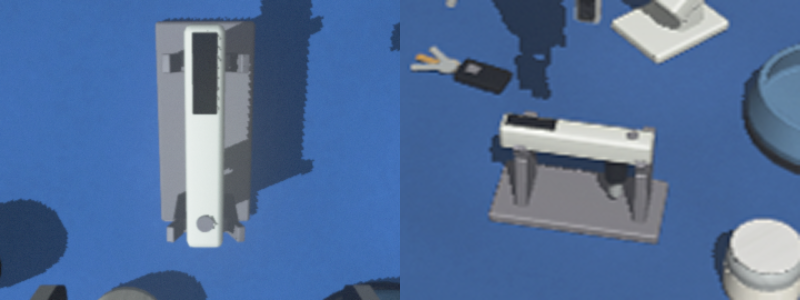

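The picture shows the reader level on both saddles, as it lay at the start, with the nose hanging at the far end.

```bash
python3 -c "
from cell import robot
print(robot.hand_in())"
```

```text
the job is handed in; nothing more can be done
None
```

I pressed the reader onto the middle of the round tracker at about 3.8 N (estimated from the wrist force), held it for over 2 s, laid it back on its rest within about 1 mm of where it lay, and handed the job in at about 25 s; the hand-in returned no verdict.

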